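# Set the bread slicer to the gauge mark

### The job

Set the bread slicer for slicing: with a fingertip on top of the knurled adjuster wheel, roll it until the stop plate has closed up and its pointer stands at the long gauge mark of the scale, then take the hand away. Move the plate by the wheel only, do not touch the plate, its pointer or the blade, and leave the slicer and everything else on the counter standing where it is.

Things in the scene. Friction and masses are not known exactly. Their poses are not given: they have to be found in the camera images.
- slicer: white bread slicer on four rubber feet, 345 x 305 mm, about 3.4 kg. Origin on the counter under its middle; x along the blade (its -x end is nearest the robot), y from the food carriage (-y) to the motor housing (+y), z up. Housing: closed box, x -155 to 170, y 45 to 145 mm, its flat top deck at z = 185 mm; nothing stands more than 6 mm above the deck
- adjuster_wheel: knurled black wheel in a slot in the deck: 60 mm diameter, 18 mm wide, axle along the slicer's y; only the top 5 mm of its rim stands out. Origin on the axle, 30 mm below the rim's top. Drag 1.7 N at the rim; stays where left; a fingertip pressed on its top (5 to 15 N) and drawn along x rolls it. Top of the rim towards the slicer's +x closes the gap, -x opens it: 1.33 mm of gap per 10 mm of rim
- wheel_top (a point): the highest point of the wheel's rim, in the middle of its width, 5 mm above the deck (on the slicer; does not turn with the wheel)
- stop_plate (a joint): the gap in m: how far the stop plate's face stands behind the blade's plane (0 level with the blade, 0.010 at the gauge mark, 0.029 widest). The plate: upright, ribbed, aluminium, 146 mm long, 138 mm high, top at z = 178 mm, at x -148 to -2 mm beside the blade; it slides along the slicer's y and is driven by the wheel alone
- pointer (a point): tip of the stop plate's dark pointer: a flat 22 mm wide tongue over the deck (top at z = 190 mm, x -138 to -116 mm) that reaches 73 mm from the plate's face towards +y, with a small point on its +x side; the tip is at x = -109 mm and travels with the plate along the slicer's y
- gauge_mark (a point): where on the deck the pointer's tip must come to stand: the near end of the gauge mark. The scale beside the pointer has black lines along x, 5 mm apart in y (gaps of 0 to 25 mm); the gauge mark is the one long thick line (34 x 3 mm), third from the blade side, at 10 mm; the others are 9 mm long
- blade: round steel blade, 156 mm across, upright in the slicer's plane y = 0, centre at x = 88, z = 105 mm of the slicer (this entry has the slicer's origin and axes); keep off it
- kettle: black plastic electric kettle on its base, 160 mm across, 220 mm tall, handle on its +y side; origin under its centre; leave alone
- plate: white enamel plate with a dark rim, 250 mm across, 24 mm high; origin under its centre; leave alone
- spoon: steel teaspoon, 130 mm, lying on the plate; leave alone
- mug_tall: speckled ceramic mug, 80 mm across, 100 mm tall, handle on its +y side; origin under its centre; leave alone
- mug_short: speckled ceramic mug, 86 mm across, 82 mm tall, handle on its +y side; origin under its centre; leave alone
- caddy: closed plain tin caddy, 95 mm across, 128 mm tall; origin under its centre; leave alone
- bread_board: wooden board 300 x 200 x 16 mm; origin under its centre; leave alone
- loaf: uncut loaf of bread, 205 x 100 x 116 mm, lying on the board; origin under its centre; leave alone

How it is judged (in metres and radians):
At the end, for the whole second after the job is handed in: The pointer stands within 1.5 mm of the gauge mark (gap 8.5 to 11.5 mm) and is at rest; the slicer stands upright within 15 mm, and every bystander within 20 mm, of where it was (value of joint stop_plate between 0.0085 and 0.0115 m and velocity of joint stop_plate between -0.002 and 0.002 m/s and distance of slicer from where it was at the start of the episode below 0.015 m and angle between slicer's own z axis and vertical below 0.05 rad and distance of each of kettle, plate, spoon, mug_tall, mug_short, caddy, bread_board, loaf from where it was at the start of the episode below 0.02 m); the robot touches nothing.
It fails at once if the stop plate or its pointer is touched by the robot (contact force between any of the fingers, the arm and stop_plate above 0.5 N).
It fails at once if the blade is touched by the robot (contact force between any of the fingers, the arm and blade above 0.5 N).
It fails at once if the wheel is worked with anything but the fingers (contact force between the arm and adjuster_wheel above 0.5 N).
It fails at once if the slicer is shoved more than 15 mm, lifted or tipped (distance of slicer from where it was at the start of the episode above 0.015 m or angle between slicer's own z axis and vertical above 0.05 rad).
It fails at once if something else on the counter is moved, lifted or carried (more than 20 mm) (distance of any of kettle, plate, spoon, mug_tall, mug_short, caddy, bread_board, loaf from where it was at the start of the episode above 0.02 m).
It also fails if it takes over 61 s, if anything falls off the work surface, if the arm or the gripper's body presses on something with over 40 N, if the wrist force passes 120 N, or if a joint passes its speed limit or range.

### The arm

A 6-joint arm with a two-finger parallel gripper is mounted at the origin on the work surface. World frame = base frame: x ahead of the robot, y to its left, z up, the work surface at z = 0. Lengths are in mm, angles in rad, forces in N, time in s.
With the tool pointing down it reaches from about 275 to 1000 mm from the base axis. Payload 8.4 kg.
Tool frame: the origin (TCP) lies at the very end of the fingers, on their centre line; the grasp point (between the pads) lies 19 mm behind it; z points along the fingers, y is the line along which they close (so a half turn about z gives the same grasp; the last joint's range is limited). The gripper opens to 85 mm and grips with 20 to 120 N. Pads are 22 mm wide; open, the fingers measure 114 mm over their backs; the gripper's body (76 mm by 85 mm) begins 54 mm behind the grasp point. The pads swing forward as they close: fully open they stand 13 mm farther back than shut.
Start: joints at [-1.329, 0.353, 1.633, -0, 1.155, -0.002], TCP at [150.868, -606.52, 231.281] pointing down, gripper open.
Joint ranges: [-2.63, 2.63], [-0.92, 2.1], [0.06, 2.66], [-1.3, 4.44], [0, 2.69], [-3.02, 3.02]. Speed limits (rad/s): [2.22, 2.22, 2.79, 3.14, 3.14, 3.14].

### API

Orientations are given as [roll, pitch, yaw] about the fixed x, y, z axes, in that order (R = Rz(yaw) Ry(pitch) Rx(roll)).
In Python, from rig import r, vision gives the robot as it stands. The module is installed in compiled form; this text tells all that it offers.
- The arm moves only by the tool play_rows, never from a script. Its argument "steps" is a list of rows, each an object with "delta_pos": the shift along the tool's x, y, z in cm, a list of three; "yaw": the turn about the tool's z in rad; "jaw": the opening in per cent of the stroke, from 0 (shut) to 100 (fully open). A call has exactly 8 rows; each row is the pose to reach, as a shift and turn from the pose commanded when the call began, along the tool's axes at that moment; what a row does not reach only later rows make up. A row lasts 1/10 s, in which the tool goes at most 50 mm and 8.59 degrees, less where a joint would pass 70% of its speed; a pose out of reach is approached as far as the arm can. A call with a gripper value outside its range is refused whole. The fingers move at their own pace and stop on an object; "grip_force" is the grip in N (left out, the last holds). Time passes only in rows, so rows that repeat a pose let the fingers close, or fill a call up. It gives the time, the measured TCP pose, the force, the opening and the grip force at its end, in the units of the state.
- r.sense(): the state, without advancing time (a new reading comes with each control period).
- vision.grab_frame(name): name is "side" or "top" or "wrist"; returns (picture, depth): 480x640x3 uint8, red, green, blue; 480x640 float32, mm along the optical axis (not along the pixel's ray), 0 where there is no reading.
- vision.calibration(name): a dict with "mtx" (3x3 intrinsics, pixels), "extrinsics" (4x4, takes a point from camera to world coordinates). Camera axes: x right, y down, z forward; pixel columns grow to the right and rows downward; lengths in mm; the calibration is good to about 2 mm. A picture is of the moment at which its call begins: read the wrist's pose just before it. calibration takes no time and is no camera call; for the wrist camera it gives the pose at the moment of the call.
- r.sign_off(): hands the job in; it is judged then, once.
Trained networks look in the newest picture that a camera, given by its name, has taken for a name from the list of things; names that differ only in an ending like _2 or _b are one class to them, and where a whole thing is asked for, a point or a joint stands for the part that bears it (a point fixed in the world has none). Each returns a list of dicts, best first, with "conf" (0 to 1); they miss things now and then, are a little off and sometimes report something else, mostly with a low value. They report only what shows in the picture. A call takes as long as a camera call.
- vision.cut_out(camera, thing): "region" (480x640 bool, what is visible of it) and "uv" ([column, row] in pixels, amid what is visible of it).
- vision.landmark_of(camera, thing): "uv" ([column, row] in pixels: a listed point, or the origin of a listed thing).
The state is a dict: "clock": time; "qpos": joint angles; "qvel": joint speeds; "joint_efforts": joint torques, N m; "eef_pos": TCP position; "tcp_rot": TCP orientation; "contact_force": force on the tool from outside, world axes, zero at the start; "wrist_torque": the same for the moment, N m; "opening": opening from 0.0 (shut) to 1.0 (fully open); "grasp_force": force on a finger pad.
Only numpy, scipy, OpenCV 4.12 (cv2) and the standard library are available. Lean on these libraries where they do the work, as an engineer would, in place of code of your own. Each camera call takes 0.05 s, during which the arm holds its last target. There are 200 camera calls.

## Working session

There is one attempt and no reset: what is moved stays moved. The work goes in short steps, Python scripts to look and compute and a tool call to move; the robot and the scene stay as the last step left them, time stands still between calls to the robot, and variables do not carry over. Pictures are saved under pics/ and viewed, at most 10 in all, crops included, and the job is handed in when it is done.

Besides the shell and the picture viewer there is one more tool, called after ">>>" by a JSON object that holds its "name" and its "arguments". play_rows: Moves the arm, as the interface text tells. Its arguments: {"type":"object","properties":{"steps":{"type":"array"},"grip_force":{"type":"number"}},"required":["steps"]}

```bash
mkdir -p pics
cat > h.py <<'E'
import numpy as np, cv2
from rig import r, vision
def world(cam,uv,d,c=None):
    c=c or vision.calibration(cam); K=np.array(c["mtx"]);T=np.array(c["extrinsics"])
    p=np.linalg.inv(K)@[uv[0],uv[1],1]*d
    return (T@np.r_[p,1])[:3]
def onplane(cam,uv,z,c=None):
    c=c or vision.calibration(cam);T=np.array(c["extrinsics"])
    a=T[:3,3]; b=world(cam,uv,1000.,c); return a+(b-a)*(z-a[2])/(b[2]-a[2])
E
python3 - <<'E'
from h import *
s=r.sense();print(s["clock"],s["eef_pos"],s["tcp_rot"],s["contact_force"],s["opening"])
for cam in("top","side"):
    im,d=vision.grab_frame(cam); cv2.imwrite(f"pics/{cam}0.png",im[:,:,::-1]); c=vision.calibration(cam)
    for n,z in(("slicer",0),("wheel_top",190),("pointer",190),("gauge_mark",185)):
        for x in vision.landmark_of(cam,n)[:2]:
            u,v=x["uv"];print(cam,n,round(x["conf"],2),np.round(x["uv"],1),np.round(onplane(cam,x["uv"],z,c),1),np.round(world(cam,x["uv"],d[int(v),int(u)],c),1))
E
```

```text
0.0 [ 150.77554794 -606.04453197  230.53992699] [-3.14015520e+00 -9.95877608e-06  2.43824926e-01] [ 0.54343742 -0.51485155 -0.87265237] 0.9978146417264138
top slicer 0.86 [325.2 207. ] [579.    6.8   0. ] [569.7   7.   35.5]
top gauge_mark 0.73 [286.  221.5] [494.2 109.5 185. ] [493.8 109.4 186.7]
side slicer 0.79 [314.1 254.8] [562.  -4.   0.] [525.2   9.8  43.9]
side slicer 0.62 [456.1 211.6] [ 586.5 -491.6    0. ] [ 108.5 -106.5  558.6]
side wheel_top 0.9 [274.3 216.8] [565.5 109.7 190. ] [565.1 109.8 190.4]
side wheel_top 0.7 [313.6 252.5] [410.7  54.1 190. ] [533.7   8.2  44.3]
side pointer 0.57 [273.2 235.7] [500.  132.9 190. ] [502.1 132.3 187.7]
side gauge_mark 0.83 [278.4 242.6] [476.9 126.3 185. ] [476.8 126.3 185.1]
side gauge_mark 0.23 [272.7 238.7] [494.8 136.1 185. ] [496.4 135.7 183.3]
```

View pics/top0.png

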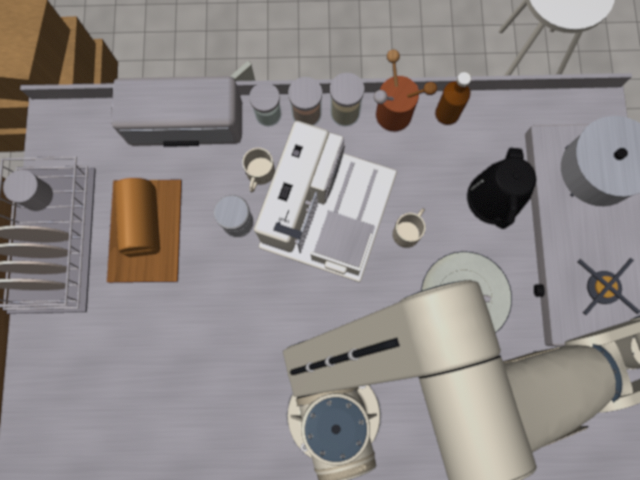

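View pics/side0.png

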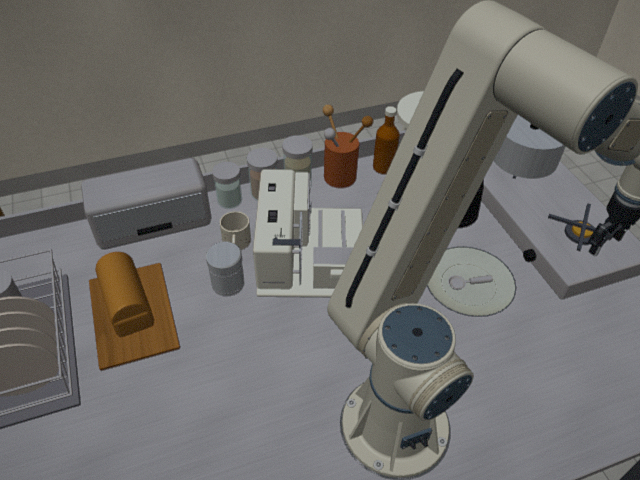

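The top view shows the slicer turned about -0.39 rad, with the wheel at (286,191) and the pointer arm at (287,230). The side view agrees, with the wheel at (272,216) and the pointer at about (285,242). I'll raise the hand and go over the wheel.

>>> {"name": "play_rows", "arguments": {"steps": [{"delta_pos":[0,0,-4],"yaw":-0.12,"jaw":0},{"delta_pos":[0,0,-8],"yaw":-0.24,"jaw":0},{"delta_pos":[0,0,-12],"yaw":-0.36,"jaw":0},{"delta_pos":[3,-3.1,-12],"yaw":-0.48,"jaw":0},{"delta_pos":[6,-6.2,-12],"yaw":-0.6,"jaw":0},{"delta_pos":[9.3,-9.6,-12],"yaw":-0.72,"jaw":0},{"delta_pos":[12.6,-13,-12],"yaw":-0.84,"jaw":0},{"delta_pos":[16,-16.5,-12],"yaw":-0.95,"jaw":0}]}}

```text
clock: 1.3
eef_pos: [266.8, -406.2, 351.4]
tcp_rot: [3.141, 0.0, 1.198]
contact_force: [0.3, -0.5, 0.4]
opening: -0.001
grasp_force: 0.0
```

>>> {"name": "play_rows", "arguments": {"steps": [{"delta_pos":[4.75,0.65,0],"yaw":0,"jaw":0},{"delta_pos":[9.5,1.3,0],"yaw":0,"jaw":0},{"delta_pos":[14.25,2,0],"yaw":0,"jaw":0},{"delta_pos":[19,2.6,0],"yaw":0,"jaw":0},{"delta_pos":[23.75,3.3,0],"yaw":0,"jaw":0},{"delta_pos":[28.5,4,0],"yaw":0,"jaw":0},{"delta_pos":[33.3,4.6,0],"yaw":0,"jaw":0},{"delta_pos":[38,5.3,0],"yaw":0,"jaw":0}]}}

```text
clock: 2.1
eef_pos: [456.0, -72.0, 351.7]
tcp_rot: [3.141, -0.0, 1.194]
contact_force: [-0.1, -2.0, -0.8]
opening: -0.001
grasp_force: 0.0
```

>>> {"name": "play_rows", "arguments": {"steps": [{"delta_pos":[4.5,0.6,0],"yaw":0,"jaw":0},{"delta_pos":[8.5,1.2,0],"yaw":0,"jaw":0},{"delta_pos":[12.5,1.8,0],"yaw":0,"jaw":0},{"delta_pos":[16,2.3,0],"yaw":0,"jaw":0},{"delta_pos":[19,2.6,0],"yaw":0,"jaw":0},{"delta_pos":[19,2.6,0],"yaw":0,"jaw":0},{"delta_pos":[19,2.6,0],"yaw":0,"jaw":0},{"delta_pos":[19,2.6,0],"yaw":0,"jaw":0}]}}

```text
clock: 2.9
eef_pos: [549.1, 92.4, 351.3]
tcp_rot: [-3.141, 0.0, 1.193]
contact_force: [-0.5, 0.3, 0.2]
opening: -0.001
grasp_force: 0.0
```

```bash
cat > look.py <<'E'
from h import *
import sys
def look(name,save=True):
    s=r.sense();print(s["clock"],np.round(s["eef_pos"],1),np.round(s["tcp_rot"],3),np.round(s["contact_force"],1))
    c=vision.calibration("wrist")
    im,d=vision.grab_frame("wrist"); cv2.imwrite(f"pics/{name}.png",im[:,:,::-1]); np.savez(f"pics/{name}.npz",im=im,d=d,K=c["mtx"],T=c["extrinsics"])
    for n,z in(("wheel_top",190),("pointer",190),("gauge_mark",185),("slicer",0)):
        for x in vision.landmark_of("wrist",n)[:2]:
            u,v=x["uv"];dd=d[min(479,max(0,int(v))),min(639,max(0,int(u)))]
            print(n,round(x["conf"],2),np.round(x["uv"],1),np.round(onplane("wrist",x["uv"],z,c),1),np.round(world("wrist",x["uv"],dd,c),1))
if __name__=="__main__": look(sys.argv[1])
E
python3 look.py w1
```

```text
2.9 [549.1  92.4 351.3] [-3.141  0.     1.193] [-0.5  0.3  0.2]
wheel_top 0.96 [334.1 181.2] [574.  116.7 190. ] [574.  116.7 190. ]
pointer 0.84 [238.5 204.1] [495.2 128.  190. ] [493.8 127.5 184.6]
gauge_mark 0.68 [237.8 217.8] [488.4 117.2 185. ] [488.8 117.3 186.1]
gauge_mark 0.6 [237.2 203.7] [493.  128.2 185. ] [492.9 128.2 184.7]
slicer 0.88 [349.1 240.1] [564.2   8.7   0. ] [568.1  64.2 182.9]
```

View pics/w1.png

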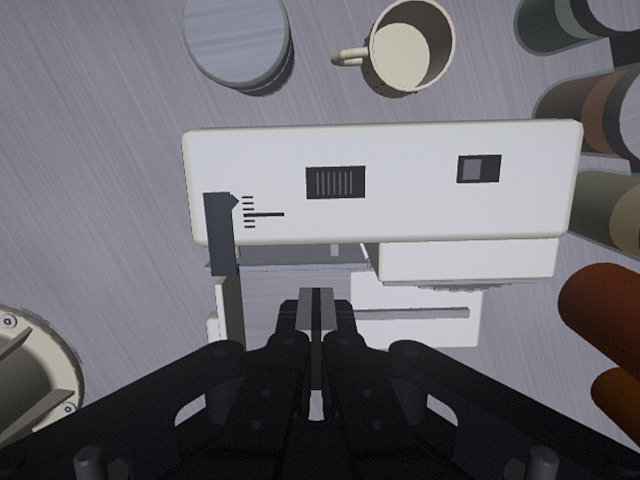

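The wrist view is clear. The wheel is at (335,182), the pointer tip at (239,201) and the long gauge mark at v≈214, with marks about 6 px (5 mm) apart. So the gap is about 21 mm, which needs roughly 85 mm of rim.

```bash
cat > m.py <<'E'
from h import *
z=np.load("pics/w1.npz");c=dict(mtx=z["K"],extrinsics=z["T"])
P=lambda u,v,h:onplane("wrist",(u,v),h,c)[:2]
a,b=P(195,131,185),P(572,121,185);yaw=np.arctan2(*(b-a)[::-1]);
ex=np.array([np.cos(yaw),np.sin(yaw)]);ey=np.array([-ex[1],ex[0]])
g=P(244,214.5,185);g2=P(284,213.5,185);t=P(239.5,201,190);w=P(335,182,187);w2=P(334.1,181.2,190)
print("yaw",yaw,"line",np.arctan2(*(g2-g)[::-1]))
print("gap",10+(t-g)@ey,"tip-wheel",(t-w)@ex,"w",w,w2)
s=r.sense();y=s["tcp_rot"][2];tx=np.array([np.cos(y),np.sin(y)]);ty=np.array([tx[1],-tx[0]])
D=w2-s["eef_pos"][:2];print("tool delta",D@tx,D@ty,"ex in tool",ex@tx,ex@ty,"yawneeded",-(yaw+np.pi/2-y))
# subpixel rows of the marks
im=z["im"].astype(float).mean(2);print(np.round(im[190:232,244:252].mean(1)).astype(int)); print(np.round(z["d"][182,300:372:6]))
E
python3 m.py
```

```text
yaw -0.35144975642452236 line -0.3514627999217842
gap 22.31730765694581 tip-wheel -77.72273062482486 w [574.4417742  115.46493447] [574.00130885 116.74622688]
tool delta 31.722139177284152 13.833807566665392 ex in tool 0.026612625021491233 0.9996458213734829 yawneeded -0.026615767340998797
[202 201 200 202 207 189 106  27 162 213 209 190 106  24 160 213 209 188
 105  23 162 216 200 125  31  37  68 174 218 169  67  52 169 211 211 160
  54  80 176 206 201 199]
[308. 307. 308. 306. 303. 303. 303. 303. 304. 308. 308. 308.]
```

>>> {"name": "play_rows", "arguments": {"steps": [{"delta_pos":[1.6,0.1,0],"yaw":-0.027,"jaw":0},{"delta_pos":[3.2,0.2,0],"yaw":-0.027,"jaw":0},{"delta_pos":[3.2,0.2,-0.0],"yaw":-0.027,"jaw":0},{"delta_pos":[3.2,0.2,4.5],"yaw":-0.027,"jaw":0},{"delta_pos":[3.2,0.2,9],"yaw":-0.027,"jaw":0},{"delta_pos":[3.2,0.2,13],"yaw":-0.027,"jaw":0},{"delta_pos":[3.2,0.2,15.3],"yaw":-0.027,"jaw":0},{"delta_pos":[3.2,0.2,15.3],"yaw":-0.027,"jaw":0}]}}

```text
clock: 3.95
eef_pos: [561.0, 122.0, 194.7]
tcp_rot: [-3.136, 0.004, 1.221]
contact_force: [-0.3, -0.1, -0.0]
opening: 0.001
grasp_force: 0.0
```

```bash
python3 look.py w2
```

```text
3.95 [561.  122.  194.7] [-3.136  0.004  1.221] [-0.3 -0.1 -0. ]
wheel_top 0.67 [350.8 310.5] [573.5 114.2 190. ] [575.2 125.  211.1]
pointer 0.81 [169.5 337.1] [494.8 129.  190. ] [491.8 127.  185.2]
gauge_mark 0.95 [177.5 350.6] [492.  119.4 185. ] [492.4 119.7 185.6]
```

View pics/w2.png

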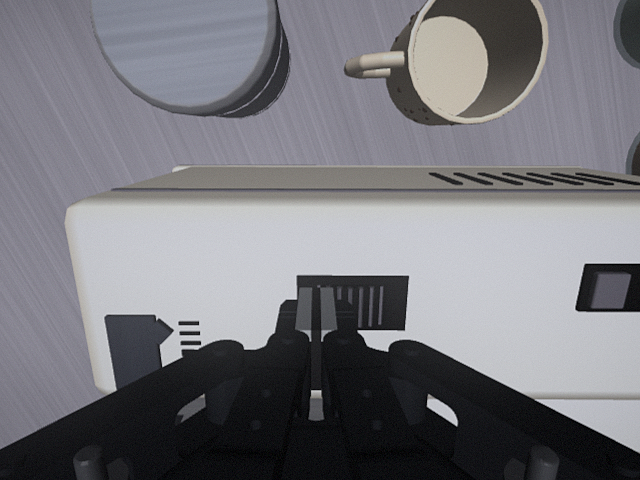

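>>> {"name": "play_rows", "arguments": {"steps": [{"delta_pos":[-0.1,0.4,0],"yaw":0,"jaw":0},{"delta_pos":[-0.1,0.4,0.1],"yaw":0,"jaw":0},{"delta_pos":[-0.1,0.4,0.2],"yaw":0,"jaw":0},{"delta_pos":[-0.1,0.4,0.3],"yaw":0,"jaw":0},{"delta_pos":[-0.1,0.4,0.4],"yaw":0,"jaw":0},{"delta_pos":[-0.1,0.4,0.45],"yaw":0,"jaw":0},{"delta_pos":[-0.1,0.4,0.45],"yaw":0,"jaw":0},{"delta_pos":[-0.1,0.4,0.45],"yaw":0,"jaw":0}]}}

```text
clock: 5.0
eef_pos: [566.6, 119.8, 193.8]
tcp_rot: [-3.142, 0.0, 1.221]
contact_force: [0.6, 0.3, -0.2]
opening: 0.006
grasp_force: 0.0
```

>>> {"name": "play_rows", "arguments": {"steps": [{"delta_pos":[-0.1,-0.3,0.1],"yaw":0,"jaw":0},{"delta_pos":[-0.1,-0.3,0.2],"yaw":0,"jaw":0},{"delta_pos":[-0.1,-0.3,0.3],"yaw":0,"jaw":0},{"delta_pos":[-0.1,-0.3,0.35],"yaw":0,"jaw":0},{"delta_pos":[-0.1,-0.3,0.4],"yaw":0,"jaw":0},{"delta_pos":[-0.1,-0.3,0.45],"yaw":0,"jaw":0},{"delta_pos":[-0.1,-0.3,0.45],"yaw":0,"jaw":0},{"delta_pos":[-0.1,-0.3,0.45],"yaw":0,"jaw":0}]}}

```text
clock: 5.8
eef_pos: [563.6, 119.9, 189.4]
tcp_rot: [3.141, -0.0, 1.221]
contact_force: [0.6, -0.9, 0.9]
opening: -0.002
grasp_force: 0.6
```

>>> {"name": "play_rows", "arguments": {"steps": [{"delta_pos":[0,0,0.05],"yaw":0,"jaw":0},{"delta_pos":[0,0,0.1],"yaw":0,"jaw":0},{"delta_pos":[0,0,0.1],"yaw":0,"jaw":0},{"delta_pos":[0,0,0.1],"yaw":0,"jaw":0},{"delta_pos":[0,0,0.1],"yaw":0,"jaw":0},{"delta_pos":[0,0,0.1],"yaw":0,"jaw":0},{"delta_pos":[0,0,0.1],"yaw":0,"jaw":0},{"delta_pos":[0,0,0.1],"yaw":0,"jaw":0}]}}

```text
clock: 6.6
eef_pos: [563.7, 119.9, 189.1]
tcp_rot: [3.141, -0.0, 1.221]
contact_force: [-2.8, -0.3, 7.8]
opening: -0.002
grasp_force: 4.0
```

>>> {"name": "play_rows", "arguments": {"steps": [{"delta_pos":[0,0,0.03],"yaw":0,"jaw":0},{"delta_pos":[0,0.4,0.03],"yaw":0,"jaw":0},{"delta_pos":[0,0.8,0.03],"yaw":0,"jaw":0},{"delta_pos":[0,1.2,0.03],"yaw":0,"jaw":0},{"delta_pos":[0,1.6,0.03],"yaw":0,"jaw":0},{"delta_pos":[0,2.0,0.03],"yaw":0,"jaw":0},{"delta_pos":[0,2.3,0.03],"yaw":0,"jaw":0},{"delta_pos":[0,2.3,0.03],"yaw":0,"jaw":0}]}}

```text
clock: 7.4
eef_pos: [586.4, 111.8, 189.2]
tcp_rot: [3.139, -0.001, 1.221]
contact_force: [1.3, -1.8, 9.0]
opening: 0.003
grasp_force: 4.4
```

```bash
python3 look.py w3
```

```text
7.4 [586.4 111.8 189.2] [ 3.139e+00 -1.000e-03  1.221e+00] [ 1.3 -1.8  9. ]
wheel_top 0.78 [285.1 310.9] [573.8 115.8 190. ] [578.  123.  206.3]
pointer 0.84 [101.7 346.4] [495.1 127.1 190. ] [491.2 125.4 185.2]
gauge_mark 0.8 [109.9 359. ] [491.3 118.4 185. ] [491.  118.3 184.6]
```

Run:
```python
import cv2,numpy as np
a=cv2.imread("pics/w2.png")[300:400,90:220];b=cv2.imread("pics/w3.png")[300:400,25:155]
cv2.imwrite("pics/c1.png",cv2.resize(np.hstack([a,b]),None,fx=3,fy=3,interpolation=cv2.INTER_CUBIC))
```

```text
(no output)
```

View pics/c1.png

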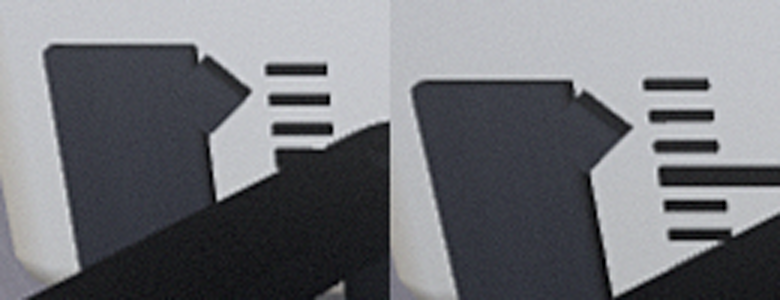

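The wheel rolls without slip: the pointer moved 3.0 mm for 23 mm of stroke. Next stroke.

>>> {"name": "play_rows", "arguments": {"steps": [{"delta_pos":[0,0,-0.6],"yaw":0,"jaw":0},{"delta_pos":[0,0,-0.8],"yaw":0,"jaw":0},{"delta_pos":[0,-1.2,-0.8],"yaw":0,"jaw":0},{"delta_pos":[0,-2.3,-0.8],"yaw":0,"jaw":0},{"delta_pos":[0,-2.3,-0.8],"yaw":0,"jaw":0},{"delta_pos":[0,-2.3,-0.4],"yaw":0,"jaw":0},{"delta_pos":[0,-2.3,-0.1],"yaw":0,"jaw":0},{"delta_pos":[0,-2.3,0],"yaw":0,"jaw":0}]}}

```text
clock: 8.45
eef_pos: [563.8, 120.1, 188.7]
tcp_rot: [3.141, -0.0, 1.221]
contact_force: [-6.6, 0.2, 16.9]
opening: 0.001
grasp_force: 8.9
```

>>> {"name": "play_rows", "arguments": {"steps": [{"delta_pos":[0,0,0],"yaw":0,"jaw":0},{"delta_pos":[0,0.4,0],"yaw":0,"jaw":0},{"delta_pos":[0,0.8,0],"yaw":0,"jaw":0},{"delta_pos":[0,1.2,0],"yaw":0,"jaw":0},{"delta_pos":[0,1.6,0],"yaw":0,"jaw":0},{"delta_pos":[0,2.0,0],"yaw":0,"jaw":0},{"delta_pos":[0,2.3,0],"yaw":0,"jaw":0},{"delta_pos":[0,2.3,0],"yaw":0,"jaw":0}]}}

```text
clock: 9.25
eef_pos: [586.8, 111.7, 189.1]
tcp_rot: [3.139, -0.001, 1.221]
contact_force: [0.2, -1.9, 8.6]
opening: -0.002
grasp_force: 4.7
```

>>> {"name": "play_rows", "arguments": {"steps": [{"delta_pos":[0,0,-0.6],"yaw":0,"jaw":0},{"delta_pos":[0,0,-0.8],"yaw":0,"jaw":0},{"delta_pos":[0,-1.2,-0.8],"yaw":0,"jaw":0},{"delta_pos":[0,-2.3,-0.8],"yaw":0,"jaw":0},{"delta_pos":[0,-2.3,-0.8],"yaw":0,"jaw":0},{"delta_pos":[0,-2.3,-0.4],"yaw":0,"jaw":0},{"delta_pos":[0,-2.3,-0.1],"yaw":0,"jaw":0},{"delta_pos":[0,-2.3,0],"yaw":0,"jaw":0}]}}

```text
clock: 10.05
eef_pos: [563.8, 120.1, 188.7]
tcp_rot: [3.141, -0.0, 1.221]
contact_force: [-5.8, 0.8, 17.1]
opening: -0.002
grasp_force: 8.8
```

>>> {"name": "play_rows", "arguments": {"steps": [{"delta_pos":[0,0,0],"yaw":0,"jaw":0},{"delta_pos":[0,0.4,0],"yaw":0,"jaw":0},{"delta_pos":[0,0.8,0],"yaw":0,"jaw":0},{"delta_pos":[0,1.2,0],"yaw":0,"jaw":0},{"delta_pos":[0,1.6,0],"yaw":0,"jaw":0},{"delta_pos":[0,2.0,0],"yaw":0,"jaw":0},{"delta_pos":[0,2.3,0],"yaw":0,"jaw":0},{"delta_pos":[0,2.3,0],"yaw":0,"jaw":0}]}}

```text
clock: 10.85
eef_pos: [586.8, 111.7, 189.1]
tcp_rot: [3.139, -0.001, 1.221]
contact_force: [0.6, -2.0, 9.8]
opening: 0.002
grasp_force: 4.7
```

```bash
python3 look.py w4;  python3 - <<'E'
import cv2,numpy as np
b=cv2.imread("pics/w4.png")[300:400,25:155]
cv2.imwrite("pics/c2.png",cv2.resize(b,None,fx=5,fy=5,interpolation=cv2.INTER_CUBIC))
E
```

```text
10.85 [586.8 111.7 189.1] [ 3.139e+00 -1.000e-03  1.221e+00] [ 0.6 -2.   9.8]
wheel_top 0.67 [283.5 314.9] [573.  114.4 190. ] [577.7 122.5 207.9]
wheel_top 0.25 [196.2  57.9] [580.4 214.8 190. ] [566.9 231.3 125.7]
pointer 0.9 [102.6 363.3] [492.  119.7 190. ] [488.  117.8 185.3]
gauge_mark 0.94 [107.2 358. ] [491.  119.3 185. ] [490.8 119.2 184.8]
```

View pics/c2.png

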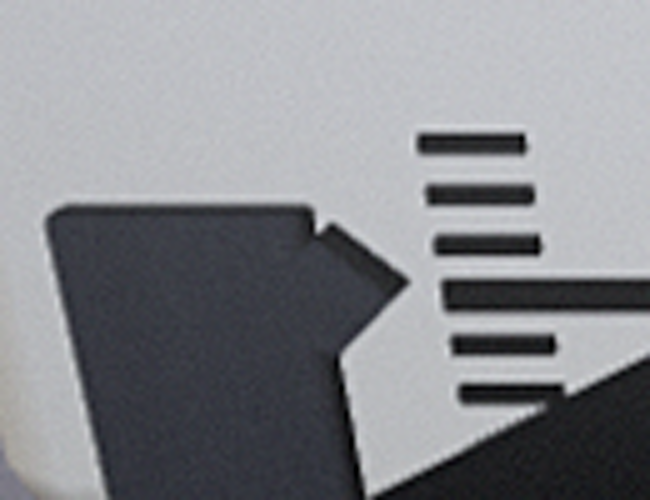

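The crop shows the pointer tip at (408,282), just above the long mark at v≈295, so the apparent gap is about 11.3 mm before parallax. I'll correct for that.

Run:
```python
from h import *
ey=np.array([.3443,.9389])
def gap(n,t,g):
    z=np.load(f"pics/{n}.npz");c=dict(mtx=z["K"],extrinsics=z["T"])
    G=onplane("wrist",g,185,c)[:2]
    print(n,[round(10+(onplane("wrist",t,h,c)[:2]-G)@ey,2) for h in (187,190)],np.round(z["d"][int(t[1])-1:int(t[1])+3,int(t[0])-5:int(t[0])+2],0), z["T"][:3,3])
gap("w1",(239.5,201),(244,214.5))
gap("w3",(25+241/3,300+127/3),(25+271/3,300+176/3))
gap("w4",(25+408/5,300+283/5),(25+443/5,300+295/5))
```

```text
w1 [np.float64(21.79), np.float64(22.32)] [[308. 307. 308. 307. 309. 313. 312.]
 [308. 308. 308. 309. 308. 312. 312.]
 [308. 306. 308. 309. 313. 313. 313.]
 [309. 308. 309. 313. 313. 313. 313.]] [574.65503587 158.45282851 493.53428505]
w3 [np.float64(19.37), np.float64(21.18)] [[162. 162. 163. 163. 163. 165. 166.]
 [160. 162. 162. 162. 162. 165. 164.]
 [160. 163. 161. 161. 166. 165. 165.]
 [161. 160. 162. 165. 164. 166. 166.]] [609.69533102 178.49557281 331.53244812]
w4 [np.float64(12.52), np.float64(14.48)] [[163. 164. 165. 166. 165. 167. 167.]
 [164. 165. 163. 164. 165. 167. 166.]
 [163. 163. 162. 164. 163. 167. 168.]
 [164. 162. 163. 163. 168. 168. 167.]] [610.085471   178.42907002 331.43001269]
```

Oblique parallax makes that reading uncertain, so I'll lift off and put the wrist camera straight above the scale.

>>> {"name": "play_rows", "arguments": {"steps": [{"delta_pos":[0,0,-2],"yaw":0,"jaw":0},{"delta_pos":[0,0,-6],"yaw":0,"jaw":0},{"delta_pos":[-2,-2,-9],"yaw":0,"jaw":0},{"delta_pos":[-4.5,-4.5,-11],"yaw":0,"jaw":0},{"delta_pos":[-7,-7,-12],"yaw":0,"jaw":0},{"delta_pos":[-9.6,-9,-12],"yaw":0,"jaw":0},{"delta_pos":[-9.6,-9,-12],"yaw":0,"jaw":0},{"delta_pos":[-9.6,-9,-12],"yaw":0,"jaw":0}]}}

```text
clock: 11.9
eef_pos: [467.9, 52.5, 308.2]
tcp_rot: [3.141, -0.001, 1.22]
contact_force: [0.1, 0.6, -0.1]
opening: 0.001
grasp_force: 0.0
```

```bash
python3 look.py w5;  python3 - <<'E'
import cv2,numpy as np
z=np.load("pics/w5.npz");c=z["T"];print(c[:3,3])
K=z["K"];p=np.linalg.inv(c)@[491.5,119,185,1];q=K@p[:3];q=(q[:2]/q[2]);u,v=[int(x) for x in q];print(u,v)
u=max(u,65);v=max(v,50)
b=z["im"][v-50:v+50,u-65:u+65,::-1]
cv2.imwrite("pics/c3.png",cv2.resize(b,None,fx=5,fy=5,interpolation=cv2.INTER_CUBIC))
E
```

```text
11.9 [467.9  52.5 308.2] [ 3.141e+00 -1.000e-03  1.220e+00] [ 0.1  0.6 -0.1]
wheel_top 0.65 [439.1  91. ] [574.8 114.9 190. ] [574.9 114.9 189.7]
pointer 0.57 [314.1 131.9] [490.5 118.8 190. ] [490.5 118.8 184.9]
slicer 0.64 [405.  194.6] [567.2  13.3   0. ] [551.8  34.8  91.7]
[491.45433399 119.16852414 450.52589254]
315 131
```

View pics/c3.png

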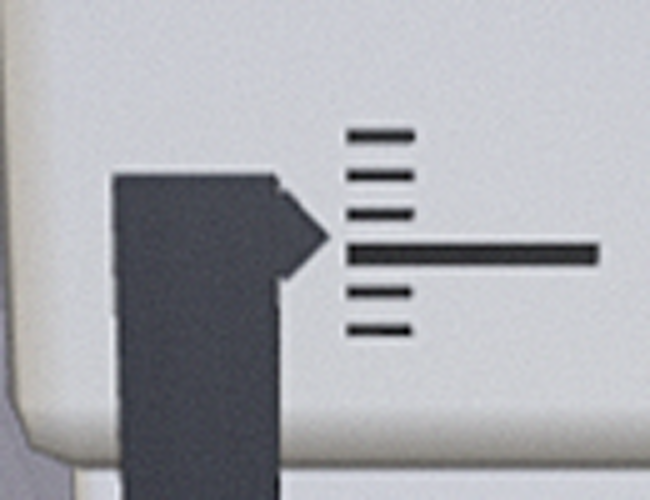

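Seen from straight above, the tip is at v≈236.5 with the marks 39 px apart and the long mark at 253. The gap is therefore 12.1 mm, and about 16 mm of rim remains.

>>> {"name": "play_rows", "arguments": {"steps": [{"delta_pos":[3.5,3,0],"yaw":0,"jaw":0},{"delta_pos":[7,5.5,0],"yaw":0,"jaw":0},{"delta_pos":[9.6,7,0],"yaw":0,"jaw":0},{"delta_pos":[9.6,7,4],"yaw":0,"jaw":0},{"delta_pos":[9.6,7,8],"yaw":0,"jaw":0},{"delta_pos":[9.6,7,10.5],"yaw":0,"jaw":0},{"delta_pos":[9.6,7,11.2],"yaw":0,"jaw":0},{"delta_pos":[9.6,7,11.2],"yaw":0,"jaw":0}]}}

```text
clock: 12.95
eef_pos: [566.1, 119.0, 195.0]
tcp_rot: [-3.14, 0.001, 1.221]
contact_force: [1.1, 0.7, -0.3]
opening: 0.003
grasp_force: 0.0
```

>>> {"name": "play_rows", "arguments": {"steps": [{"delta_pos":[0,0,0],"yaw":0,"jaw":0},{"delta_pos":[0,0,0.3],"yaw":0,"jaw":0},{"delta_pos":[0,0,0.5],"yaw":0,"jaw":0},{"delta_pos":[0,0,0.6],"yaw":0,"jaw":0},{"delta_pos":[0,0,0.7],"yaw":0,"jaw":0},{"delta_pos":[0,0,0.8],"yaw":0,"jaw":0},{"delta_pos":[0,0,0.8],"yaw":0,"jaw":0},{"delta_pos":[0,0,0.8],"yaw":0,"jaw":0}]}}

```text
clock: 13.75
eef_pos: [566.8, 118.9, 189.5]
tcp_rot: [3.14, -0.001, 1.221]
contact_force: [-4.0, -1.7, 12.3]
opening: 0.005
grasp_force: 5.8
```

>>> {"name": "play_rows", "arguments": {"steps": [{"delta_pos":[0,0.3,0],"yaw":0,"jaw":0},{"delta_pos":[0,0.6,0],"yaw":0,"jaw":0},{"delta_pos":[0,0.9,0],"yaw":0,"jaw":0},{"delta_pos":[0,1.2,0],"yaw":0,"jaw":0},{"delta_pos":[0,1.5,0],"yaw":0,"jaw":0},{"delta_pos":[0,1.5,0],"yaw":0,"jaw":0},{"delta_pos":[0,1.5,0],"yaw":0,"jaw":0},{"delta_pos":[0,1.5,0],"yaw":0,"jaw":0}]}}

```text
clock: 14.55
eef_pos: [581.7, 113.5, 189.8]
tcp_rot: [3.139, -0.001, 1.221]
contact_force: [-0.2, -2.0, 10.4]
opening: 0.003
grasp_force: 5.4
```

>>> {"name": "play_rows", "arguments": {"steps": [{"delta_pos":[0,0,-2],"yaw":0,"jaw":0},{"delta_pos":[0,0,-6],"yaw":0,"jaw":0},{"delta_pos":[-2,-2,-9],"yaw":0,"jaw":0},{"delta_pos":[-4.5,-4.5,-11],"yaw":0,"jaw":0},{"delta_pos":[-7,-7,-12],"yaw":0,"jaw":0},{"delta_pos":[-9.6,-8.5,-12],"yaw":0,"jaw":0},{"delta_pos":[-9.6,-8.5,-12],"yaw":0,"jaw":0},{"delta_pos":[-9.6,-8.5,-12],"yaw":0,"jaw":0}]}}

```text
clock: 15.35
eef_pos: [467.8, 52.6, 308.5]
tcp_rot: [3.14, -0.001, 1.22]
contact_force: [-0.6, -0.5, -0.1]
opening: -0.001
grasp_force: 0.0
```

```bash
python3 look.py w6;  python3 - <<'E'
import cv2,numpy as np
z=np.load("pics/w6.npz");u,v=315,131
b=z["im"][v-50:v+50,u-65:u+65,::-1]
cv2.imwrite("pics/c4.png",cv2.resize(b,None,fx=5,fy=5,interpolation=cv2.INTER_CUBIC))
E
```

```text
15.35 [467.8  52.6 308.5] [ 3.14e+00 -1.00e-03  1.22e+00] [-0.6 -0.5 -0.1]
wheel_top 0.75 [437.3  92.2] [573.6 114.7 190. ] [573.4 114.7 190.8]
pointer 0.84 [316.6 135.5] [491.3 116.2 190. ] [491.3 116.1 185.5]
gauge_mark 0.69 [313.8 133.3] [490.  118.1 185. ] [490.  118.1 188.7]
slicer 0.74 [404.4 198.5] [565.4   9.1   0. ] [548.8  33.7 100.8]
```

View pics/c4.png

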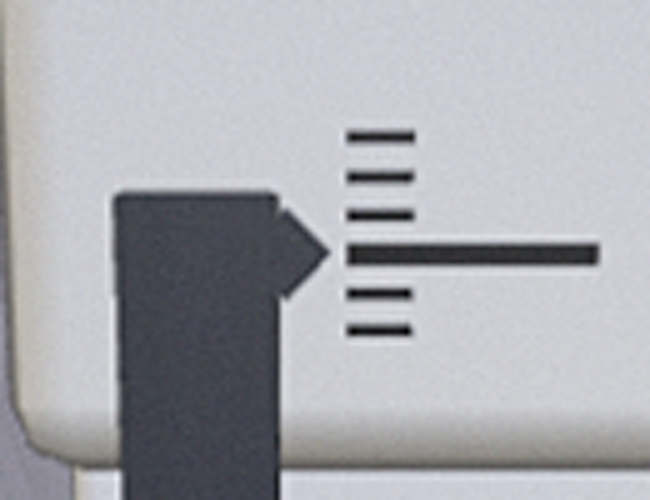

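The tip is at v≈253, level with the long mark at 254, so the gap is 10 mm. The hand is clear of everything, so I'm handing in.

```bash
python3 -c "
from rig import r
print(r.sign_off())"
```

```text
the job is handed in; nothing more can be done
None
```

The stop plate is closed to the long gauge mark (gap about 10 mm in the last overhead view), the hand is clear of the slicer, and the job is handed in; the hand-in returned no verdict.

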